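# Unhook two tangled laboratory stands and store them singly

### The arm

A 6-joint arm with a two-finger parallel gripper is mounted at the origin on the work surface. World frame = base frame: x ahead of the robot, y to its left, z up, the work surface at z = 0. Lengths are in mm, angles in rad, forces in N, time in s.
With the tool pointing down it reaches from about 350 to 875 mm from the base axis. Payload 4.2 kg.
Tool frame: the origin (TCP) lies between the finger pads; the fingertips stand 25 mm ahead of it and the grasp point (between the pads) lies 6 mm ahead of it; z points along the fingers, y is the direction in which the jaws open and shut (so a half turn about z gives the same grasp; the last joint's range is limited). The gripper opens to 85 mm and grips with 20 to 120 N. Pads are 22 mm wide; open, the fingers measure 114 mm over their backs; the gripper's body (76 mm by 85 mm) begins 54 mm behind the grasp point. The pads swing forward as they close: fully open they stand 13 mm farther back than shut.
Start: joints at [-0.959, 0.385, 0.008, 0, -1.194, -0.259], TCP at [215.969, -586.478, 256.312] pointing down, gripper open.
Joint ranges: [-3.14, 3.14], [-1.21, 2.06], [-1.07, 1.41], [-3.16, 2.05], [-2.99, -0.16], [-3.1, 3.1]. Speed limits (rad/s): [2.79, 2.79, 3.14, 3.14, 3.14, 3.14].

### API

Orientations are given as [roll, pitch, yaw] about the fixed x, y, z axes, in that order (R = Rz(yaw) Ry(pitch) Rx(roll)).
In Python, from plant import bot gives the robot as it stands. The module is installed in compiled form; this text tells all that it offers. Calls block until the motion is done:
- bot.move_pose(position, orientation): joint-space move of the TCP to a pose.
- bot.movel(position, ori=None, rate=150, f_stop=None): straight line of the TCP; ori=None keeps the orientation; rate is the mean speed in mm/s. With f_stop (N) it stops when the force on the tool has changed by that much, and returns True; else False.
- bot.goto_joints(angles): joint-space move.
- bot.gripper_to(opening, squeeze=None): opening from 0.0 (shut) to 1.0 (fully open); squeeze is the grip in N (None keeps the last); returns when the fingers have stopped.
- bot.pause(seconds).
- bot.solve_ik(position, orientation): joint angles nearest the present ones, or None.
- bot.camera(name): name is "scene" or "top"; returns a dict with "color" (400x640x3 uint8, blue, green, red), "range_z" (400x640 float32, mm along the optical axis (not along the pixel's ray), 0 where there is no reading), "mtx" (3x3 intrinsics, pixels), "dist" ([k1, k2, p1, p2, k3] as OpenCV has them; the pictures are not rectified), "cam_to_world" (4x4, takes a point from camera to world coordinates). Camera axes: x right, y down, z forward; pixel columns grow to the right and rows downward; lengths in mm; the calibration is good to about 2 mm. A picture is of the moment at which its call begins.
A pose or a line that the arm cannot do raises bot.PlanningError and nothing moves.
- bot.sign_off(): hands the job in, once; it reports no verdict.
Readings, each from a call of its own:
- bot.get_t(): time.
- bot.get_joint_pos(): joint angles.
- bot.get_joint_velocities(): joint speeds.
- bot.get_joint_efforts(): joint torques, N m.
- bot.get_eef_pos(): TCP position.
- bot.get_tool_rot(): TCP orientation.
- bot.get_wrist_force(): force on the tool from outside, world axes, zero at the start.
- bot.get_wrist_torque(): the same for the moment, N m.
- bot.get_finger_gap(): opening from 0.0 (shut) to 1.0 (fully open).
Only numpy, scipy, OpenCV 4.12 (cv2) and the standard library are available. Lean on these libraries where they do the work, as an engineer would, in place of code of your own. Each camera call takes 0.05 s, during which the arm holds its last target.

### The job

The two small ring stands have got hooked into each other by their open rings. Unhook them by lifting one a little and twisting it until they come apart, then put the stands away upright in the grey tray, one in each bay (either way round). Set them down rather than dropping them, do not knock a stand over, and leave the glassware around them where it stands.

Things in the scene. Friction and masses are not known exactly. Their poses are not given: they have to be found in the camera images.
- stand_low: Steel laboratory stand, 195 mm tall, about 0.55 kg, the one with the low ring. Origin: centre of the base's underside; z up, x along its ring arm. Square base 70 x 70 x 12 mm, rod 10 mm thick on the z axis up to z 160. A clamp block 22 x 22 x 20 mm at z 70 mm carries a level arm (7 mm rod) along +x to its open ring. Base edges start about 10 mm from the other base, ring hooked round the other rod.
- stand_high: The other stand, with the high ring: same base, rod, handle and mass (each stand 0.4 to 0.75 kg), clamp and arm at z 125 mm. Origin and axes likewise; its +x starts pointing at stand_low, 80 mm away, its ring round that rod. Both mouths face the same side of the pair, so the stands cannot be slid or lifted straight apart: lift one 20 to 30 mm (bases clear; over 40 mm the rings and clamps catch), then turn it.
- stand_low_ring (a point): Centre of stand_low's open ring: x 80, z 70 mm. 7 mm wire, 34 mm inside, farthest wire at x 104; closed to the rod, on -y and at the outer end; mouth, about 30 mm, faces own +y. Lifted, the stand turned some 75 degrees clockwise (from above) about its own rod swings this ring off the other rod; it can then move level out of the other ring's mouth and away.
- stand_high_ring (a point): Centre of stand_high's open ring: x 80, z 125 mm in its own frame. Mirror image of the other ring: closed to the rod, on +y and at the outer end; mouth faces own -y. stand_low's rod leaves it by moving 45 mm or more towards stand_high's -y. (If stand_high is the one lifted, turn it anticlockwise and move it out towards stand_low's +y.)
- stand_low_handle (a point): Centre of stand_low's flat upright carrying handle, on the rod axis at z 175 mm: 36 mm long (own x), 12 mm thick (own y), from z 155 to 195 mm. Axes as the stand's.
- stand_high_handle (a point): Centre of stand_high's flat upright carrying handle, on the rod axis at z 175 mm: 36 mm long (own x), 12 mm thick (own y), from z 155 to 195 mm. Axes as the stand's.
- tray: Fixed grey plastic storage tray, 260 (own x) x 130 (own y) x 35 mm tall, 5 mm walls and floor, one cross wall in the middle making two bays, each about 122 x 120 mm inside. Origin: centre of its underside.
- bay_near (a point): Centre of the inner floor of the tray's bay nearer the robot (own -x side), 5 mm above the bench.
- bay_far (a point): Centre of the inner floor of the tray's bay farther from the robot (own +x side), 5 mm above the bench.
- jar: Bystander: clear jar with blue lid, 58 mm diameter, 95 mm tall; stands close behind stand_high, off to one side. Origin under its centre.
- dish: Bystander: white porcelain dish, 60 mm diameter, 24 mm tall; lies beside stand_low on its -y side. Origin under its centre.
- crucible: Bystander: white crucible, 52 mm diameter, 34 mm tall, between the stands and the tray. Origin under its centre.
- amber_a: Bystander: amber bottle, 52 mm diameter, 115 mm tall, at the back. Origin under its centre.
- amber_b: Bystander: amber bottle, 52 mm diameter, 115 mm tall, left of the tray. Origin under its centre.
- cup: Bystander: white plastic cup, 72 mm diameter, 85 mm tall, right of the stands. Origin under its centre.
- beaker: Bystander: glass beaker, 76 mm diameter, 100 mm tall, right of the stands. Origin under its centre.
There are look-alikes about, which are no part of the job. What is shaped like the stand_high but green or pink is not meant.

How it is judged:
By the outcome, as a careful person would: the job done as asked, in the order asked, and still so for the second after the job is handed in, with the robot touching nothing.
It also fails if it takes over 58 s, if anything falls off the work surface, if the arm or the gripper's body presses on something with over 40 N, if the wrist force passes 120 N, or if a joint passes its speed limit or range.

## Working session

There is one attempt and no reset: what is moved stays moved. The work goes in short steps, each a Python script; the robot and the scene stay as the last script left them, time stands still between calls to the robot, and variables do not carry over. Pictures are saved under pics/ and viewed, and the job is handed in when it is done.

```bash
mkdir -p pics; ls; python3 - <<'E'
from plant import bot
import cv2,numpy as np
for n in("scene","top"):
    c=bot.camera(n); cv2.imwrite(f"pics/{n}0.png",c["color"]); np.savez(f"{n}0.npz",**c)
    print(n,c["mtx"],c["dist"],c["cam_to_world"])
print(bot.get_t(),bot.get_tool_rot())
E
```

```text
pics
scene [[427.57841971   0.         322.89179196]
 [  0.         427.57841971 203.02211653]
 [  0.           0.           1.        ]] [0.00748453 0.         0.         0.         0.        ] [[-4.91708691e-01  6.41266757e-01 -5.89066643e-01  1.43021894e+03]
 [ 8.70759739e-01  3.61961573e-01 -3.32808197e-01  3.70158520e+02]
 [-1.99344274e-04 -6.76580199e-01 -7.36368925e-01  1.14681416e+03]
 [ 0.00000000e+00  0.00000000e+00  0.00000000e+00  1.00000000e+00]]
top [[438.74139342   0.         314.25477713]
 [  0.         438.74139342 200.04246318]
 [  0.           0.           1.        ]] [-0.08357766  0.          0.          0.          0.        ] [[-2.80441340e-02 -9.80142761e-01  1.96300010e-01  3.12485861e+02]
 [-9.99254821e-01  3.26984311e-02  2.05088852e-02 -1.02417699e+02]
 [-2.65203378e-02 -1.95578578e-01 -9.80329379e-01  1.46332281e+03]
 [ 0.00000000e+00  0.00000000e+00  0.00000000e+00  1.00000000e+00]]
0.1 [ 3.13964116e+00 -1.23032471e-04 -2.78892583e+00]
```

View pics/scene0.png

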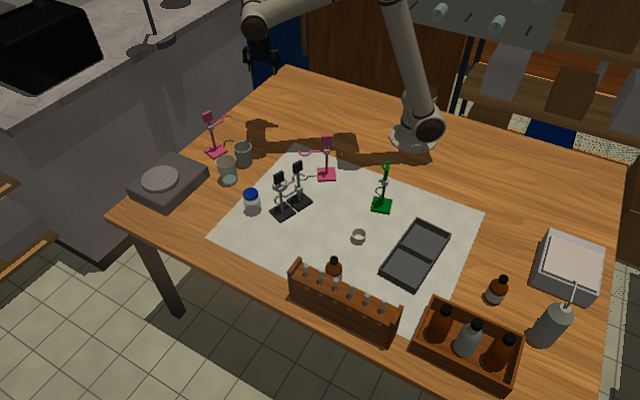

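View pics/top0.png

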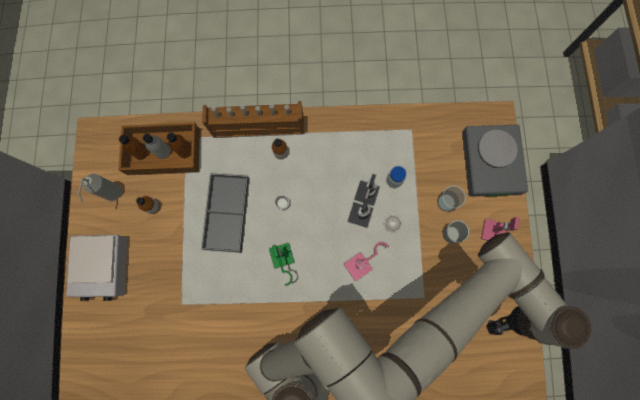

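```bash
python3 - <<'E'
import cv2,numpy as np
a=np.load("top0.npz")["color"][160:250,320:420]; b=np.load("scene0.npz")["color"][140:230,230:330]
im=np.hstack([cv2.resize(x,None,fx=4,fy=4,interpolation=cv2.INTER_CUBIC) for x in(a,b)])
cv2.imwrite("pics/z0.png",cv2.convertScaleAbs(im,alpha=1.5,beta=20))
E
```

```text
(no output)
```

View pics/z0.png

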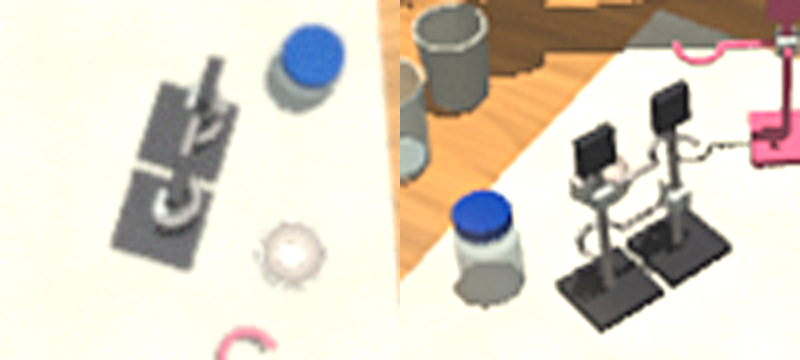

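```bash
cat > h.py <<'E'
import cv2,numpy as np
def rays(c,uv):
    uv=np.asarray(uv,float).reshape(-1,1,2)
    n=cv2.undistortPoints(uv,c["mtx"],c["dist"]).reshape(-1,2)
    return np.c_[n,np.ones(len(n))]
def onplane(c,uv,z):
    T=c["cam_to_world"];d=rays(c,uv)@T[:3,:3].T;o=T[:3,3]
    return (o+d*((z-o[2])/d[:,2])[:,None])[:,:2]
def cloud(c,step=1):
    v,u=np.mgrid[0:400,0:640];r=c["range_z"]
    uv=np.c_[u.ravel(),v.ravel()]
    P=rays(c,uv)*r.reshape(-1,1);T=c["cam_to_world"]
    W=P@T[:3,:3].T+T[:3,3];W[r.ravel()==0]=np.nan
    return W.reshape(400,640,3)
def project(c,P):
    T=np.linalg.inv(c["cam_to_world"]);r=cv2.Rodrigues(T[:3,:3])[0]
    return cv2.projectPoints(np.asarray(P,float).reshape(-1,1,3),r,T[:3,3],c["mtx"],c["dist"])[0].reshape(-1,2)
E
python3 - <<'E'
from h import *
C={n:dict(np.load(n+"0.npz")) for n in("scene","top")}
for n,(r0,r1,c0,c1) in {"top":(165,240,340,384),"scene":(150,225,262,320)}.items():
    W=cloud(C[n]);col=C[n]["color"]
    w=W[r0:r1,c0:c1].reshape(-1,3);k=col[r0:r1,c0:c1].reshape(-1,3).max(1)
    print(n,"dark px",(k<110).sum(),"paper z",np.nanmedian(w[k>150,2]))
    for lo,hi in((6,20),(150,205)):
        s=w[(k<110)&(w[:,2]>lo)&(w[:,2]<hi)]
        print(lo,len(s),s.mean(0).round(1) if len(s) else 0)
        if len(s): 
            for a in(0,1): print(' ',np.percentile(s[:,a],[0,10,25,50,75,90,100]).round(1))
    g=W[r0:r1,c0:c1,2]; 
    if n=="top":
        np.set_printoptions(linewidth=250)
        print(np.round(g[5:70:1,8:42]).astype(int)[::2])
        print(col[r0:r1,c0:c1].max(2)[5:70:2,8:42])
E
```

```text
top dark px 826 paper z -0.5812184444373543
6 561 [ 580.7 -232.    10.9]
  [506.1 524.8 539.5 582.2 616.7 638.7 665. ]
  [-290.  -266.4 -247.9 -230.8 -213.4 -200.8 -182.7]
150 116 [ 580.3 -235.5  189.4]
  [530.3 534.1 544.2 563.3 616.  629.4 639.9]
  [-259.3 -252.5 -248.8 -231.3 -223.6 -218.5 -214. ]
[[ -2   1  -7 ...   1  -4  -3]
 [ -4   1  -3 ...   3   2  -5]
 [  4  -7  -4 ...   3  -1   2]
 ...
 [-11   6  -1 ...  -5   5   0]
 [ -3   5  -6 ...   0   1   1]
 [ -1  -5  -8 ...  -5   1   0]]
[[159 157 161 ... 162 162 163]
 [159 160 160 ... 166 159 162]
 [161 160 160 ... 163 164 163]
 ...
 [163 162 162 ... 161 163 161]
 [160 160 159 ... 163 163 164]
 [158 162 162 ... 161 163 160]]
scene dark px 1265 paper z 0.40893077338841977
6 557 [ 594.2 -237.1   11.4]
  [393.3 537.1 557.9 596.6 634.  651.5 671.6]
  [-341.2 -271.1 -253.9 -235.8 -218.5 -203.5 -181.4]
150 216 [ 595.5 -236.3  179.8]
  [533.5 546.2 557.  614.3 632.8 641.6 645.9]
  [-260.7 -253.4 -248.3 -241.5 -223.1 -218.9 -215.2]<stdin>:15: RuntimeWarning: invalid value encountered in cast
```

```bash
python3 - <<'E'
from h import *
from scipy.cluster.vq import kmeans2
C={n:dict(np.load(n+"0.npz")) for n in("scene","top")}
for n,(r0,r1,c0,c1) in {"top":(165,240,340,384),"scene":(150,225,262,320)}.items():
    W=cloud(C[n]);col=C[n]["color"].max(2)
    m=np.zeros((400,640),bool);m[r0:r1,c0:c1]=True
    print(n)
    d=m&(col<115)
    hb=d&(W[...,2]>-5)&(W[...,2]<28)
    # bases
    v,u=np.where(hb);P=onplane(C[n],np.c_[u,v],12)
    P=P[(P[:,0]>480)&(P[:,0]<690)]
    _,l=kmeans2(P,np.array([[548,-220],[624,-247.]]),minit='matrix')
    for k in(0,1):
        q=P[l==k].astype(np.float32)
        # drop outliers: low local density
        D=np.linalg.norm(q[:,None]-q[None],axis=2);q=q[(D<8).sum(1)>7]
        print(' base',cv2.minAreaRect(q),len(q))
    hh=d&(W[...,2]>155)
    v,u=np.where(hh);q=W[v,u]
    if n=="top": q[:,:2]=onplane(C[n],np.c_[u,v],195)
    _,l=kmeans2(q[:,:2],np.array([[548,-220],[624,-247.]]),minit='matrix')
    for k in(0,1):
        s=q[l==k]
        if n=="top":print(' handle',cv2.minAreaRect(s[:,:2].astype(np.float32)),s.mean(0))
        else:
            c=s.mean(0);print(' handle',c,np.linalg.svd(s-c,full_matrices=False)[2][0])
# bystanders top
W=cloud(C["top"]);t=C["top"]
for nm,uv in dict(jar=(398,175),dish=(393,223),crucible=(283,203),amber_a=(279,149),cup=(450,200),beaker=(457,231),pink=(358,267),green=(282,257)).items():
    print(nm,onplane(t,[uv],{'jar':95,'dish':20,'crucible':34,'amber_a':115}.get(nm,80))[0].round())
# tray
v,u=np.mgrid[160:265,190:260];c=t["color"][160:265,190:260].max(2)
m=(c<115).astype(np.uint8)
k=cv2.connectedComponentsWithStats(m)
print(k[2])
i=1+np.argmax(k[2][1:,4]);mm=k[1]==i
print(cv2.minAreaRect(onplane(t,np.c_[u[mm],v[mm]],35).astype(np.float32)))
a=cv2.resize(t["color"][160:265,190:310],None,fx=5,fy=5);cv2.imwrite("pics/tr.png",a)
E
```

```text
top
 base ((548.68310546875, -224.16262817382812), (69.4869384765625, 69.93855285644531), 69.44364166259766) 314
 base ((622.163818359375, -249.4557342529297), (69.3678970336914, 70.26582336425781), 69.22695922851562) 296
 handle ((545.0936279296875, -223.35751342773438), (12.027318954467773, 41.696258544921875), 69.12637329101562) [ 544.84767312 -223.10838817  189.84968287]
 handle ((617.98046875, -248.7460174560547), (11.209687232971191, 43.626953125), 69.09395599365234) [ 617.24686527 -247.98155951  188.87973597]
scene
 base ((550.2398071289062, -246.89093017578125), (121.47408294677734, 71.98091125488281), 73.77375793457031) 259
 base ((628.99365234375, -248.28109741210938), (72.0752944946289, 68.59553527832031), 69.00747680664062) 261
 handle [ 556.84446    -222.98659026  179.81384042] [ 0.226456    0.01202268 -0.97394719]
 handle [ 630.69746231 -248.68228517  180.32702187] [-0.05354085 -0.09603188  0.99393725]
jar [ 659. -345.]
dish [ 515. -331.]
crucible [592.  32.]
amber_a [754.  35.]
cup [ 575. -510.]
beaker [ 474. -524.]
pink [ 372. -204.]
green [410.  33.]
[[   0    0   70  105 4109]
 [   0    0   11   13  124]
 [  12   13   48   80 3117]]
((568.0761108398438, 223.35263061523438), (138.2420654296875, 260.2589111328125), 84.2342758178711)
```

View pics/tr.png

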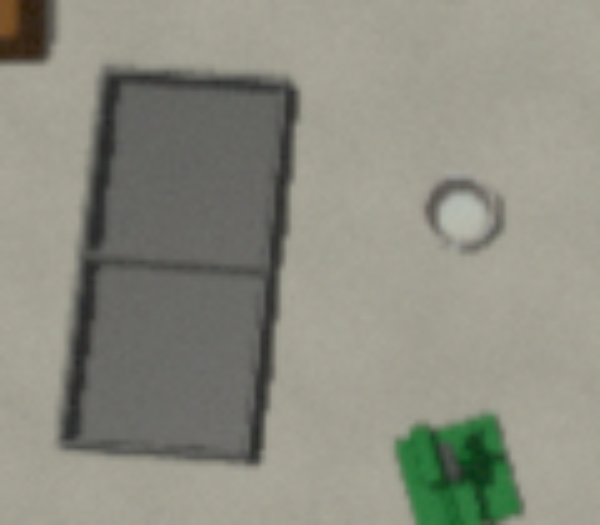

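```bash
python3 - <<'E'
from plant import bot
import numpy as np
r=np.radians
print(bot.get_joint_pos())
for p,ys in (((549,-224,184),(-20.8,159.2)),((549,-224,210),(-95.8,84.2)),((602,-84,210),(-95.8,84.2)),((631,220,190),(-95.8,84.2)),((622,-250,184),(-20.8,159.2)),((505,233,190),(-95.8,84.2))):
  for y in ys:
    q=bot.solve_ik(p,[np.pi,0,r(y)]); print(p,y,None if q is None else np.round(q,2))
E
```

```text
[-9.59359396e-01  3.85490689e-01  6.75952019e-03 -4.09138836e-04
 -1.19398319e+00 -2.58619311e-01]
(549, -224, 184) -20.8 [-0.11  0.39 -0.18  0.   -1.    1.32]
(549, -224, 184) 159.2 [-0.11  0.39 -0.18 -0.   -1.   -1.82]
(549, -224, 210) -95.8 [-0.11  0.37 -0.14  0.   -1.06  0.01]
(549, -224, 210) 84.2 None
(602, -84, 210) -95.8 [ 0.13  0.39 -0.1   0.   -1.08 -0.23]
(602, -84, 210) 84.2 [ 0.13  0.39 -0.1   0.   -1.08  2.91]
(631, 220, 190) -95.8 [ 0.58  0.51  0.03  0.   -1.1  -0.68]
(631, 220, 190) 84.2 [ 0.58  0.51  0.03  0.   -1.1   2.46]
(622, -250, 184) -20.8 [-0.14  0.51  0.03  0.   -1.09  1.35]
(622, -250, 184) 159.2 [-0.14  0.51  0.03 -0.   -1.09 -1.79]
(505, 233, 190) -95.8 [ 0.72  0.33 -0.26  0.   -0.99 -0.82]
(505, 233, 190) 84.2 [ 0.72  0.33 -0.26  0.   -0.99  2.32]
```

```bash
python3 - <<'E'
from plant import bot
import numpy as np,cv2
y=np.radians(-20.8);O=[np.pi,0,y]
bot.move_pose([549,-224,290],O)
bot.movel([549,-224,184],O,rate=120,f_stop=15)
print(bot.get_t(),bot.get_eef_pos(),bot.get_wrist_force())
bot.gripper_to(0.0,80)
print(bot.get_t(),bot.get_finger_gap(),bot.get_wrist_force(),bot.get_wrist_torque())
bot.movel([549,-224,196],O,rate=40)
print(bot.get_t(),bot.get_finger_gap(),bot.get_wrist_force(),bot.get_wrist_torque())
ims=[]
for n,(a,b,c,d) in {"top":(150,240,320,420),"scene":(120,230,230,340)}.items():
    k=bot.camera(n);ims.append(cv2.resize(k["color"][a:b,c:d],(400,380),interpolation=cv2.INTER_CUBIC))
cv2.imwrite("pics/g1.png",cv2.convertScaleAbs(np.hstack(ims),alpha=1.5,beta=20))
E
```

```text
2.925 [ 549.52863357 -224.22903192  184.86787122] [ 0.92151948 -0.65931756  0.64766176]
3.5917 0.127212192749044 [ 0.64607823  0.25150044 -0.11443934] [-0.17818826 -0.35644121  0.09975409]
4.0417 0.13253124750963494 [ 0.31282469  0.2156841  -4.63074296] [0.03827401 0.06487071 0.06333642]
```

View pics/g1.png

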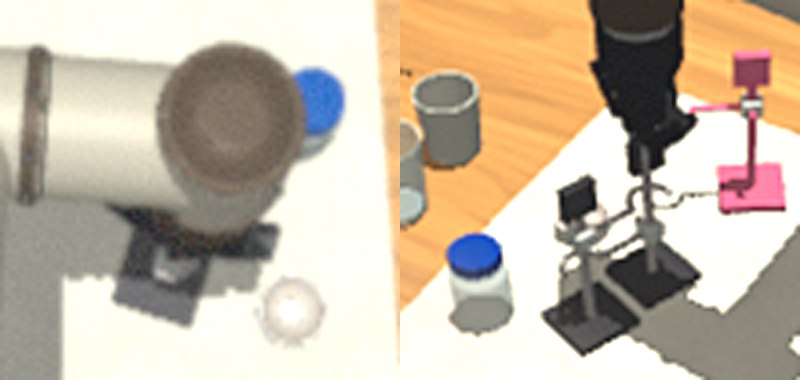

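The picture shows the low stand held at its handle (near 645,150) and lifted 12 mm. Stand_high still stands at (590,300) and the jar is untouched. Next comes the rest of the lift and the turn.

```bash
python3 - <<'E'
from plant import bot
import numpy as np,cv2
f=lambda:(round(bot.get_t(),2),np.round(bot.get_wrist_force(),1),np.round(bot.get_wrist_torque(),2))
bot.movel([549,-224,209],rate=40);print(f())
for a in (-45.8,-70.8,-95.8):
    s=bot.movel([549,-224,209],[np.pi,0,np.radians(a)],f_stop=8);print(a,s,f(),bot.get_tool_rot()[2])
    if s:break
ims=[]
for n,(p,b,c,d) in {"top":(150,240,320,420),"scene":(120,230,230,340)}.items():
    k=bot.camera(n);ims.append(cv2.resize(k["color"][p:b,c:d],(400,380),interpolation=cv2.INTER_CUBIC))
cv2.imwrite("pics/g2.png",cv2.convertScaleAbs(np.hstack(ims),alpha=1.5,beta=20))
E
```

```text
(4.62, array([-0.2, -1.2, -5.1]), array([0.03, 0.01, 0.04]))
-45.8 False (5.2, array([-0.2,  0.2, -4.6]), array([ 0.02, -0.02, -0.03])) -0.7977527717167248
-70.8 False (5.78, array([-0.3, -0.5, -5.7]), array([ 0.07, -0.05, -0.02])) -1.2335049847458417
-95.8 False (6.37, array([ 0.9,  0.3, -6.2]), array([ 0.  ,  0.03, -0.04])) -1.6696137116921839
```

View pics/g2.png

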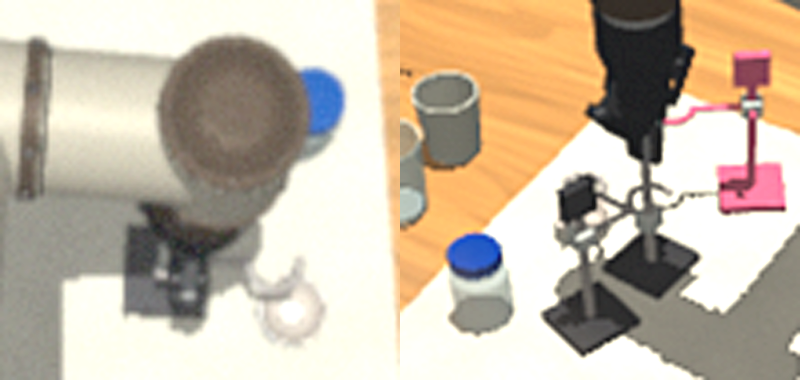

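The turn met no contact. Low's ring now hangs free at about (275,275) in the top crop, and stand_high has not moved. I'll take it out of the mouth, with a force stop set.

```bash
python3 - <<'E'
from plant import bot
import numpy as np,cv2
f=lambda:(round(bot.get_t(),2),np.round(bot.get_wrist_force(),1),np.round(bot.get_wrist_torque(),2))
d=np.array([np.sin(np.radians(20.8)),np.cos(np.radians(20.8)),0]);p=np.array([549,-224,209.])
for L,r in((30,60),(60,60),(150,120)):
    s=bot.movel(p+d*L,rate=r,f_stop=8);print(L,s,f())
    if s:break
ims=[]
for n,(p,b,c,d) in {"top":(150,240,290,420),"scene":(120,230,230,370)}.items():
    k=bot.camera(n);ims.append(cv2.resize(k["color"][p:b,c:d],(400,300),interpolation=cv2.INTER_CUBIC))
cv2.imwrite("pics/g3.png",cv2.convertScaleAbs(np.hstack(ims),alpha=1.5,beta=20))
E
```

```text
30 False (7.12, array([-0.8, -0.2, -5.2]), array([ 0.02, -0.  , -0.02]))
60 False (7.77, array([-0.7, -0.1, -4.8]), array([ 0.02, -0.01, -0.03]))
150 False (8.67, array([ 0.4, -0.4, -5.3]), array([ 0.07,  0.02, -0.03]))
```

View pics/g3.png

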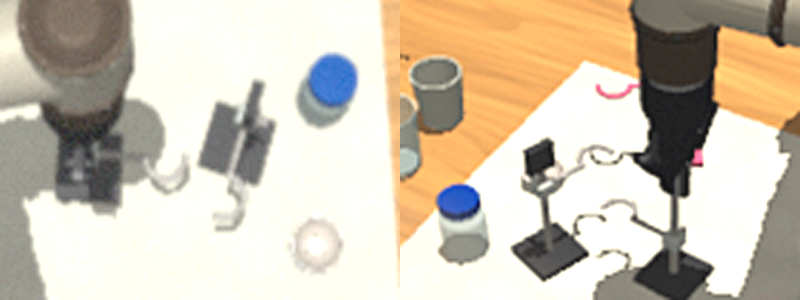

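The stands are apart: low hangs at about (675,230) and high stands alone at (550,210). I'll carry low to the far bay.

```bash
python3 - <<'E'
from plant import bot
import numpy as np,cv2
f=lambda:(round(bot.get_t(),2),np.round(bot.get_wrist_force(),1),np.round(bot.get_wrist_torque(),2))
O=[np.pi,0,np.radians(-95.8)]
bot.movel([602,-84,264],O,rate=120)
bot.movel([631,220.5,264],O,rate=200)
bot.movel([631,220.5,197],O,rate=100);print(f(),bot.get_finger_gap())
ims=[]
for n,(p,b,c,d) in {"top":(150,260,190,310),"scene":(150,300,340,480)}.items():
    k=bot.camera(n);ims.append(cv2.resize(k["color"][p:b,c:d],(400,370),interpolation=cv2.INTER_CUBIC))
cv2.imwrite("pics/g4.png",cv2.convertScaleAbs(np.hstack(ims),alpha=1.5,beta=20))
E
```

```text
(11.88, array([-0.3,  0.2, -5.3]), array([ 0.05, -0.04, -0.01])) 0.1293899794654952
```

View pics/g4.png

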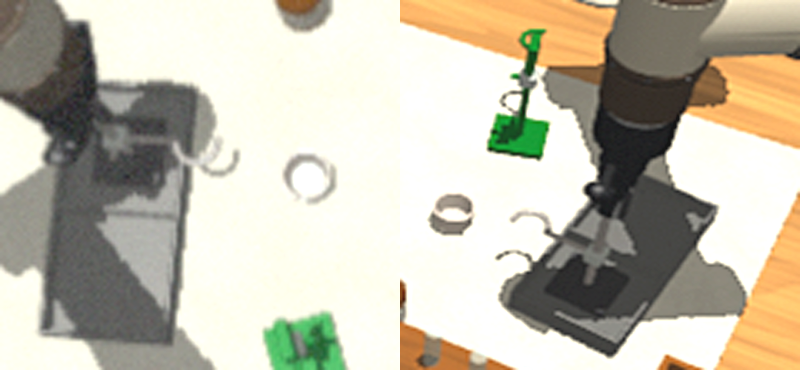

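The base sits well inside the far bay, near (130,150) in the top crop. I'll set it down.

```bash
python3 - <<'E'
from plant import bot
import numpy as np,cv2
f=lambda:(round(bot.get_t(),2),np.round(bot.get_wrist_force(),1),np.round(bot.get_eef_pos(),1))
O=[np.pi,0,np.radians(-95.8)]
s=bot.movel([631,220.5,184],O,rate=20,f_stop=3.5);print(s,f())
bot.gripper_to(0.7);print(f())
e=bot.get_eef_pos()
bot.movel([e[0],e[1],290],O,rate=150)
bot.movel([600,-60,290],[np.pi,0,np.radians(-60)],rate=250);print(f())
k=bot.camera("top");np.savez("top1.npz",**k);cv2.imwrite("pics/t5.png",k["color"])
E
```

```text
True (12.44, array([-0.1,  1.1,  4.9]), array([631.2, 220.7, 189.2]))
(12.97, array([ 0.4, -0.3, -0.4]), array([629.5, 220. , 185.8]))
(15.08, array([-0.1, -0. ,  0.2]), array([599.9, -59.6, 289.6]))
```

View pics/t5.png

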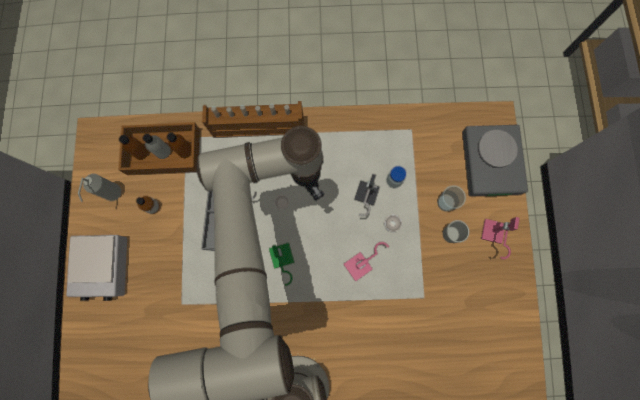

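The top view shows stand_high alone and unshadowed at about (367,191), with low under the arm in the tray. I'll measure high again.

```bash
python3 - <<'E'
from h import *
t=dict(np.load("top1.npz"));W=cloud(t);col=t["color"].max(2)
m=np.zeros((400,640),bool);m[165:215,345:384]=True
d=m&(col<110)
for nm,mk,z in(("base",d&(W[...,2]>-5)&(W[...,2]<28),12),("handle",d&(W[...,2]>150),195)):
    v,u=np.where(mk);q=onplane(t,np.c_[u,v],z).astype(np.float32)
    D=np.linalg.norm(q[:,None]-q[None],axis=2);q=q[(D<8).sum(1)>5]
    print(nm,cv2.minAreaRect(q),len(q))
E
```

```text
base ((615.1063842773438, -246.69281005859375), (69.07665252685547, 85.52104187011719), 69.34497833251953) 325
handle ((617.98046875, -248.7460174560547), (11.209687232971191, 43.626953125), 69.09395599365234) 55
```

```bash
python3 - <<'E'
from plant import bot
import numpy as np,cv2
f=lambda:(round(bot.get_t(),2),np.round(bot.get_wrist_force(),1),np.round(bot.get_wrist_torque(),2),np.round(bot.get_finger_gap(),3))
O=[np.pi,0,np.radians(-20.8)];O2=[np.pi,0,np.radians(-95.8)]
bot.movel([622.5,-250,290],O,rate=200)
s=bot.movel([622.5,-250,184],O,rate=120,f_stop=15);print(s,f())
bot.gripper_to(0.0,80);print(f())
bot.movel([622.5,-250,200],O,rate=50);print(f())
bot.movel([622.5,-250,264],O,rate=100)
bot.movel([560,0,264],O2,rate=180);print(f())
bot.movel([505,233.5,264],O2,rate=180)
bot.movel([505,233.5,197],O2,rate=100);print(f())
ims=[]
for n,(p,b,c,d) in {"top":(150,260,190,310),"scene":(150,300,340,480)}.items():
    k=bot.camera(n);ims.append(cv2.resize(k["color"][p:b,c:d],(400,370),interpolation=cv2.INTER_CUBIC))
cv2.imwrite("pics/g6.png",cv2.convertScaleAbs(np.hstack(ims),alpha=1.5,beta=20))
E
```

```text
False (17.27, array([0.8, 0.7, 0.1]), array([ 0.02, -0.05, -0.01]), np.float64(0.699))
(17.77, array([ 2.2, -0.4,  0.2]), array([ 0.09, -0.27,  0.01]), np.float64(0.133))
(18.23, array([ 0.5, -0.2, -5.4]), array([ 0.05, -0.  ,  0.01]), np.float64(0.128))
(20.61, array([-0.3,  0. , -4.1]), array([0.04, 0.02, 0.01]), np.float64(0.129))
(22.91, array([ 0.6,  0.4, -4.6]), array([0.04, 0.02, 0.02]), np.float64(0.13))
```

View pics/g6.png

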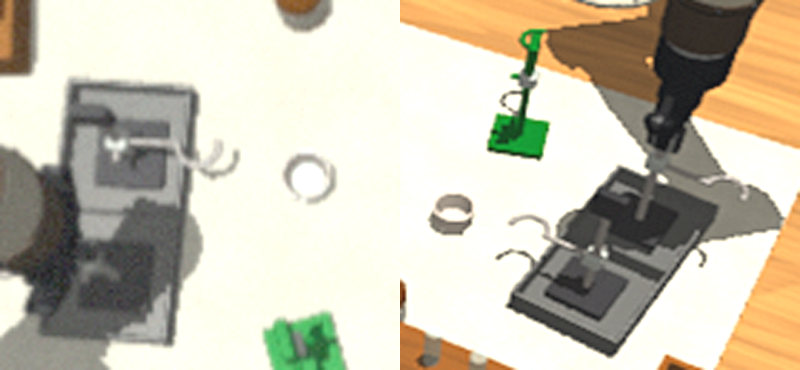

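Low stands flat in the far bay, with its base at (130,150) in the top crop. High is over the near bay at (115,275). I'll set it down and back off.

```bash
python3 - <<'E'
from plant import bot
import numpy as np,cv2
f=lambda:(round(bot.get_t(),2),np.round(bot.get_wrist_force(),1),np.round(bot.get_eef_pos(),1))
O=[np.pi,0,np.radians(-95.8)]
s=bot.movel([505,233.5,184],O,rate=20,f_stop=3.5);print(s,f())
bot.gripper_to(0.7);print(f())
e=bot.get_eef_pos()
bot.movel([e[0],e[1],300],O,rate=150)
bot.movel([430,-100,300],O,rate=250);print(f())
for n in("top","scene"):
    k=bot.camera(n);np.savez(n+"2.npz",**k)
    cv2.imwrite(f"pics/{n}7.png",k["color"])
E
```

```text
True (23.47, array([0.7, 0.9, 4.8]), array([505.3, 233.7, 189.4]))
(23.99, array([-0.2,  0.2,  0. ]), array([503.7, 232.7, 187.1]))
(26.41, array([-0., -0.,  0.]), array([430. , -99.6, 300. ]))
```

View pics/top7.png

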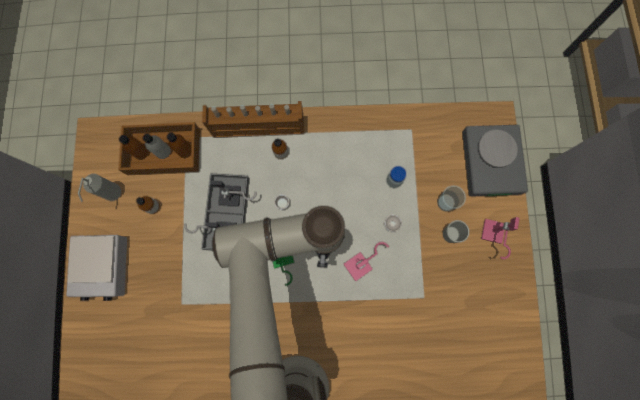

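View pics/scene7.png

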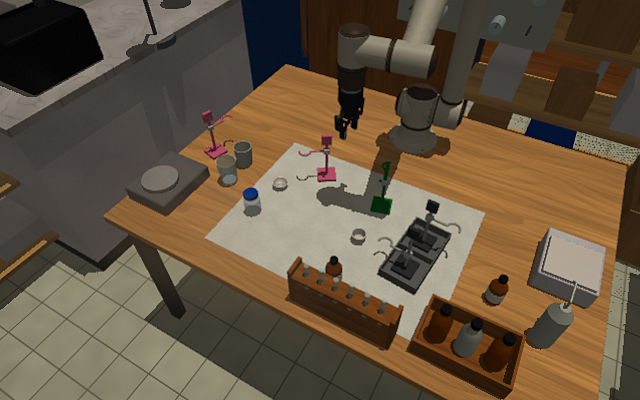

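```bash
python3 - <<'E'
from h import *
s=dict(np.load("scene2.npz"));
cv2.imwrite("pics/z8.png",cv2.convertScaleAbs(cv2.resize(s["color"][185:305,360:480],(600,600),interpolation=cv2.INTER_CUBIC),alpha=1.5,beta=20))
W=cloud(s);w=W[185:305,360:480].reshape(-1,3);w=w[w[:,2]>165]
for k in(0,1):
    q=w[(w[:,0]>568)==bool(k)];print(len(q),np.median(q,axis=0),np.percentile(q[:,2],95))
E
```

```text
129 [511.63424008 229.77130908 187.13431425] 201.38528929528405
215 [639.53326149 217.41251043 184.13142712] 199.73534855602972
```

View pics/z8.png

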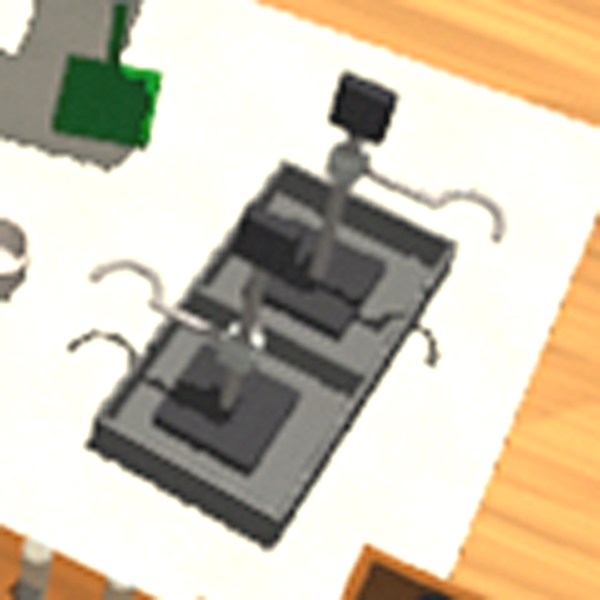

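Both stands are upright and flat in their bays (bases near 230,410 and 320,285), with handle tops at about 200 mm as expected. The glassware is in place and the gripper is clear, so I'm handing in.

```bash
python3 - <<'E'
from plant import bot
print(bot.get_t(),bot.get_wrist_force());bot.sign_off()
E
```

```text
26.5083 [ 0.39590737 -0.1927902  -0.25854688]
the job is handed in; nothing more can be done
```

The two stands are unhooked and standing upright in the tray, stand_low in the far bay and stand_high in the near bay. I lifted stand_low 25 mm, turned it 75° clockwise, and drew it level out of stand_high's ring. I then lowered each stand until it touched the tray floor before letting go.

- **Time and contact:** the job was handed in at 26.5 s. No force stop tripped during the unhooking, and the largest wrist force I read was about 6 N.
- **Final pictures:** both bases lie flat inside their bays, and the handle tops are at about 200 mm, as expected with a 5 mm tray floor. The glassware looks unmoved by eye; I didn't measure it again.
- **Checks that disagreed:** early on, the two cameras put stand_high's base about 7 mm apart, so I went by the top view. A later re-measure of that base was thrown off by the ring arm in the colour mask. Its handle measured the same as before, so I used that position and the grasp was good.

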